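# Shut the draught shield of the laboratory balance

### The job

The draught shield of the balance has been left open. Push its top cover and both side doors fully shut with the fingertips: only push, do not grip the tabs or anything else. Leave the weight standing on the pan and the things around the balance where they are.

Things in the scene. Friction and masses are not known exactly. Their poses are not given: they have to be found in the camera images.
- balance: Laboratory balance, cream base 320 (x) x 200 (y) x 55 mm, fixed. Origin: centre of its underside, on the table; x to its back, y to its left, z up. Display at the front, x < -0.06; glass chamber x -0.06 to 0.10, top z 0.211, front pane fixed; rear column x 0.10 to 0.16, z to 0.205. Top cover and side doors slide to -x to shut: push their tabs from behind. Front faces the robot, turned up to 0.35 rad.
- lid (a joint): Top cover: horizontal glass pane 165 x 196 x 5 mm, upper face at z = 0.217, sliding along the balance's x axis. 0 = fully shut (forward), grows in metres as it slides back (+x of the balance); travel 0.110, hard stop at either end. Starts 0.04 to 0.10 open; friction about 1.5 N, stays where it is left.
- lid_tab (a point): Centre of the grey grip tab on the top cover: a block 12 mm (balance x) x 50 mm (balance y) x 22 mm (vertical) standing on the cover, 217 to 239 mm above the table. Fixed to the cover; in the balance frame it lies at x = -0.045 + joint value, y = 0, z = 0.228. Axes as the balance's.
- left_door (a joint): Side door: upright glass pane 160 x 4 x 145 mm, metal frame, in the left (+y) side of the balance; slides along the balance's x. 0 = fully shut (forward), grows in m as it slides back (+x of the balance); travel 0.110, hard stop at either end. Starts 0.04 to 0.10 open; friction about 1.5 N, stays where it is left.
- left_tab (a point): Centre of the grey grip tab on the left door: block 12 mm (balance x) x 30 mm (y, standing out from the glass to the left) x 40 mm (vertical, 165 to 205 mm above the table). In the balance frame at x = -0.045 + joint value, y = 0.1155, z = 0.185. The glass's outer face is 15 mm from this point towards the chamber. Axes as the balance's.
- right_door (a joint): Side door: upright glass pane 160 x 4 x 145 mm, metal frame, in the right (-y) side of the balance; slides along the balance's x. 0 = fully shut (forward), grows in m as it slides back (+x of the balance); travel 0.110, hard stop at either end. Starts 0.04 to 0.10 open; friction about 1.5 N, stays where it is left.
- right_tab (a point): Centre of the grey grip tab on the right door: block 12 mm (balance x) x 30 mm (y, standing out from the glass to the right) x 40 mm (vertical, 165 to 205 mm above the table). In the balance frame at x = -0.045 + joint value, y = -0.1155, z = 0.185. The glass's outer face is 15 mm from this point towards the chamber. Axes as the balance's.
- weight: Steel calibration weight, 34 mm across, 52 mm tall, standing on the pan inside the glass chamber (pan 80 mm across, its top 69 mm above the table). Origin at the centre of its underside. To be left alone.
- bobbin: Brown cardboard flanged yarn bobbin, 48 mm across, 85 mm tall, standing upright on the table to the left of the balance, at least 60 mm clear of the door tab. Origin at the centre of its underside. To be left alone.
- jar: Glass sample jar with a white cap, 54 mm across, 75 mm tall, standing on the table to the right of the balance, at least 60 mm clear of the door tab. Origin at the centre of its underside. To be left alone.
- case: Closed wooden weight case 120 x 70 x 35 mm lying on the table in front and to the right of the balance. Origin at the centre of its underside. To be left alone.

How it is judged:
By the outcome, as a careful person would: the job done as asked, in the order asked, and still so for the second after the job is handed in, with the robot touching nothing.
It also fails if it takes over 58 s, if anything falls off the work surface, if the arm or the gripper's body presses on something with over 40 N, if the wrist force passes 120 N, or if a joint passes its speed limit or range.

### The arm

A 6-joint arm with a two-finger parallel gripper is mounted at the origin on the work surface. World frame = base frame: x ahead of the robot, y to its left, z up, the work surface at z = 0. Lengths are in mm, angles in rad, forces in N, time in s.
With the tool pointing down it reaches from about 350 to 975 mm from the base axis. Payload 7.1 kg.
Tool frame: the origin (TCP) lies midway between the tips of the shut fingers; the grasp point (between the pads) lies ctrl.tcp_to_grasp behind it (ctrl.tcp_to_grasp is the distance from the TCP to the grasp point, in mm); z points along the fingers, y is the direction in which the jaws open and shut (so a half turn about z gives the same grasp; the last joint's range is limited). The gripper opens to 88 mm and grips with 3 to 60 N. Pads are 20 mm wide; open, the fingers measure 115 mm over their backs; the gripper's body (75 mm by 178 mm) begins 61 mm behind the grasp point.
Start: joints at [1.302, 0.423, 1.63, -0, 1.089, -0.019], TCP at [154.475, 605.592, 222.675] pointing down, gripper open.
Joint ranges: [-3, 3], [-0.9, 2.11], [0.09, 2.58], [-1.31, 4.45], [0.11, 2.69], [-2.54, 2.54]. Speed limits (rad/s): [2.39, 2.39, 3.01, 3.14, 3.14, 3.14].

### API

Orientations are given as a rotation vector (axis times angle).
In Python, from workcell import ctrl gives the robot as it stands.
- The arm moves only by the tool play_rows, never from a script. Its argument "increments" is text: rows parted by semicolons, each of 5 numbers parted by spaces: the opening, from 0 (shut) to 1 (fully open), then the shift along the world's x, y, z in m, then the turn about the world's z in degrees. A call has 1 to 20 rows; each row shifts and turns the commanded pose from where the row before left it; what a row does not reach is not made up. A row lasts 1/10 s, in which the tool goes at most 50 mm and 8.59 degrees, less where a joint would pass 70% of its speed; a pose out of reach is approached as far as the arm can. A call is refused whole if a number of a shift passes 0.05 or a number of a turn 8.59, either way. A call with a gripper value outside its range is refused whole. The fingers move at their own pace and stop on an object; the grip force is fixed at half the most. Time passes only in rows, so rows that do not move let the fingers close. It gives the time, the measured TCP pose, the force and the opening at its end, in the units of the state.
- ctrl.get_obs(): the state, without advancing time (a new reading comes with each control period).
- ctrl.get_image(name): name is "side" or "top"; returns a dict with "img" (420x560x3 uint8, red, green, blue), "range_z" (420x560 float32, mm along the optical axis (not along the pixel's ray), 0 where there is no reading), "vertical_fov" (degrees; the focal length in pixels is half the picture's height over the tangent of half this angle, whatever the lens; pixels are square), "cx", "cy" (the principal point, pixels), "origin" and "attitude" of the camera in the world. Camera axes: x right, y down, z forward; pixel columns grow to the right and rows downward; lengths in mm; the calibration is good to about 2 mm. A picture is of the moment at which its call begins.
- ctrl.close_job(): hands the job in, once; it reports no verdict.
The state is a dict: "t": time; "qpos": joint angles; "qvel": joint speeds; "joint_torque": joint torques, N m; "ee_pos": TCP position; "orientation": TCP orientation; "ft_force": force on the tool from outside, world axes, zero at the start; "moment": the same for the moment, N m; "width": finger opening in mm.
Only numpy, scipy, OpenCV 4.12 (cv2) and the standard library are available. Lean on these libraries where they do the work, as an engineer would, in place of code of your own. Each camera call takes 0.05 s, during which the arm holds its last target. There are 200 camera calls.

## Working session

There is one attempt and no reset: what is moved stays moved. The work goes in short steps, Python scripts to look and compute and a tool call to move; the robot and the scene stay as the last step left them, time stands still between calls to the robot, and variables do not carry over. Pictures are saved under pics/ and viewed, on a budget of 10 in all, crops included, one or two more only if the job needs it, and the job is handed in when it is done.

Besides the shell and the picture viewer there is one more tool, called as name(argument=value, ...) on one line, values as JSON. play_rows: Moves the arm, as the interface text tells. Its arguments: {"type":"object","properties":{"increments":{"type":"string"}},"required":["increments"]}

```bash
mkdir -p pics; cat > h.py <<'E'
import numpy as np, cv2
from scipy.spatial.transform import Rotation as R
from workcell import ctrl
def snap(n):
    d=ctrl.get_image(n); 
    return d
def cloud(d):
    h,w=d['range_z'].shape; f=h/2/np.tan(np.radians(d['vertical_fov'])/2)
    v,u=np.mgrid[:h,:w]; z=d['range_z']
    P=np.stack([(u-d['cx'])/f*z,(v-d['cy'])/f*z,z],-1)
    A=np.array(d['attitude']); M=A if A.shape==(3,3) else R.from_rotvec(A).as_matrix()
    W=P@M.T+np.array(d['origin']); W[z==0]=np.nan
    return W
E
python3 - <<'E'
from h import *
o=ctrl.get_obs(); print(o['t'],o['ee_pos'],o['orientation'],o['width'],ctrl.tcp_to_grasp)
for n in('top','side'):
    d=snap(n); cv2.imwrite(f'pics/{n}0.png',d['img'][...,::-1]); print(n,d['origin'],d['attitude'],d['vertical_fov'],d['cx'],d['cy'])
    np.save(n+'0.npy',cloud(d))
E
```

```text
0.0 [154.32879641 605.06424651 221.91611675] [-3.91276097e-01 -3.11692552e+00  2.38490364e-03] 87.6157241553232 18.700000000000003
top [ 351.02963007   44.43098283 1229.58392549] [-2.1469798   2.13841737 -0.18445163] 52.23846885510949 279.8786446719294 210.44979838784886
side [ 226.96769484   99.84189748 1060.71656181] [-1.74612775  2.31267509 -0.39616996] 48.63475750483039 282.88181800076933 210.1054895551592
```

View pics/top0.png

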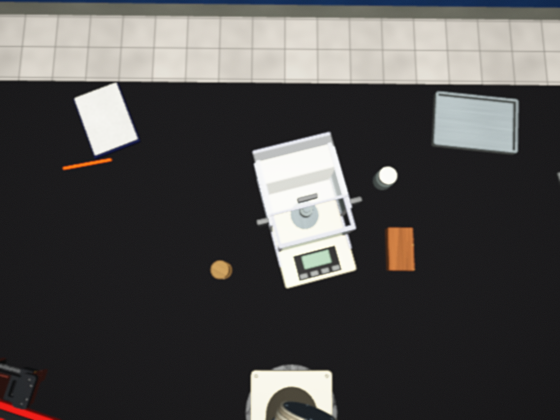

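View pics/side0.png

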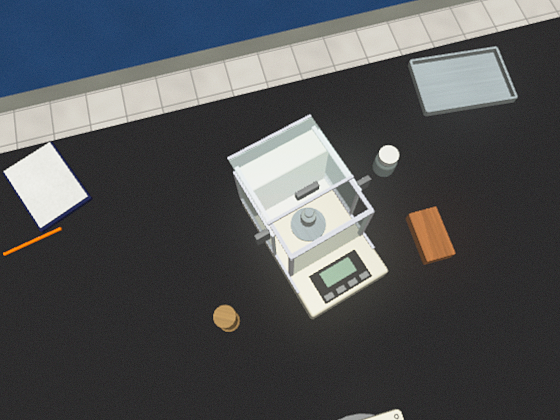

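The top view shows the balance with its front towards the robot. The lid tab is near (307,198), the left tab near (263,221) and the right tab near (356,200). The bobbin is at (221,270), the jar at (386,178) and the case at (400,249). The side view agrees.

```bash
python3 - <<'E'
from h import *
t=np.load('top0.npy'); s=np.load('side0.npy')
np.set_printoptions(precision=0,suppress=True)
for nm,W,L in(('top',t,[(307,198),(263,221),(356,200),(330,270),(221,270),(386,178)]),('side',s,[(307,190),(263,237),(363,182),(225,316),(388,156)])):
    for u,v in L: print(nm,u,v,W[v,u])
for nm,W in(('t',t),('s',s)):
    P=W.reshape(-1,3); P=P[np.isfinite(P[:,2])]
    P=P[(P[:,0]>300)&(P[:,0]<800)&(abs(P[:,1])<220)]
    base=P[(abs(P[:,2]-55)<4)&(P[:,0]>250)&(P[:,1]>-120)]
    r=cv2.minAreaRect(base[:,:2].astype(np.float32)); print(nm,'base',len(base),r)
    h=P[P[:,2]>225]; print('z>225',len(h),h.mean(0) if len(h) else '', cv2.minAreaRect(h[:,:2].astype(np.float32)) if len(h)>3 else '', h[:,2].max())
for nm,W,L in(('t',t,[(307,198),(263,221),(356,200)]),('s',s,[(307,190),(263,237),(363,182)])):
    for u,v in L:
        print(nm,u,v,'z'); print(W[v-7:v+8:2,u-10:u+11:2,2])
E
```

```text
top 307 198 [541. -30. 240.]
top 263 221 [491.  74. 206.]
top 356 200 [ 543. -152.  207.]
top 330 270 [ 378. -105.   59.]
top 221 270 [376. 187.  86.]
top 386 178 [ 631. -262.   75.]
side 307 190 [542. -28. 238.]
side 263 237 [487.  75. 199.]
side 363 182 [ 540. -146.  205.]
side 225 316 [379. 192.  84.]
side 388 156 [ 635. -262.   75.]
t base 2422 ((495.8736572265625, -39.25227355957031), (294.8380432128906, 194.8625030517578), 15.06595516204834)
z>225 125 [543. -29. 238.] ((537.261474609375, -0.03318023681640625), (13.111896514892578, 109.30692291259766), 12.556878089904785) 244.22471940720038
s base 4204 ((468.3087463378906, 26.157669067382812), (303.0203552246094, 270.9101867675781), 86.42171478271484)
z>225 199 [542. -27. 236.] ((543.995361328125, -28.241527557373047), (12.657600402832031, 49.85798645019531), 14.530379295349121) 242.62495553583994
t 307 198 z
[[217. 221. 218. 217. 219. 217. 218. 222. 220. 215. 218.]
 [221. 219. 217. 219. 217. 217. 219. 216. 239. 240. 218.]
 [216. 218. 218. 217. 240. 240. 241. 239. 240. 238. 242.]
 [239. 242. 240. 238. 239. 240. 239. 233. 241. 24
[... 1926 characters left out ...]
4. 207. 205. 201. 195. 187. 177. 172. 188. 190.]
 [  1. 190. 200. 194. 185. 181. 175. 163. 131. 170. 179.]
 [ -2.   5. 189. 182. 176. 167.  36.  80. 114. 157. 162.]
 [ -2.  -2. 175. 169.   0.   1.  15.  67.  94. 128. 148.]]
s 363 182 z
[[ -5.  -5.  -1.  -2.  -2.  -3.  -3. 205.  -3.   2.   3.]
 [217.  -0.  -0.  -1.  -2.  -3. 202. 202. 203.   1.  -1.]
 [203.  -5.  -2.  -3. 204. 204. 205. 205. 203.  -2.  -1.]
 [202. 203. 205. 203. 207. 204. 206. 203. 197.   2.  -2.]
 [209. 200. 203. 206. 202. 204. 198. 192.  -1.   4.  -1.]
 [209. 208. 203. 204. 201. 194. 188. 181.  -4.  -2.  -1.]
 [208. 211. 209. 202. 187. 179. 170.   0.  -1.   2.  -1.]
 [204. 209. 211. 202. 175. 169.  -1.  -1.  -4.   0.  -1.]]
```

```bash
python3 - <<'E'
from h import *
from scipy.optimize import minimize
np.set_printoptions(precision=1,suppress=True)
for nm in('top','side'):
    P=np.load(nm+'0.npy').reshape(-1,3); P=P[np.isfinite(P[:,2])]
    near=np.hypot(P[:,0]-500,P[:,1]+40)<200; P=P[near]
    T=P[(P[:,2]>234)&(np.hypot(P[:,0]-542,P[:,1]+29)<45)]
    rt=cv2.minAreaRect(T[:,:2].astype(np.float32))
    c=T[:,:2]-T[:,:2].mean(0); e=np.linalg.svd(c,full_matrices=False)[2][0]; e*=np.sign(e[1])
    print(nm,'lid tab yaw',np.degrees(np.arctan2(-e[0],e[1])),T.mean(0),rt)
    L=P[(P[:,2]>198)&(P[:,2]<225)]
    B=P[abs(P[:,2]-55)<6]; 
    for yd in (13,14,15,16):
        y=np.radians(yd); X=np.array([np.cos(y),np.sin(y)]); Y=np.array([-np.sin(y),np.cos(y)])
        f=B[(B[:,:2]@X<np.array([500,-40])@X-60)]; 
        q=lambda a:np.percentile(a,[0,1,3,97,99,100])
        print(yd,'base lat',q(f[:,:2]@Y),'front x',q(B[:,:2]@X)[:3],'lid lat',q((L[np.abs((L[:,:2]-[542,-29])@X-90)<50][:,:2])@Y))
    y=np.radians(14.7); X=np.array([np.cos(y),np.sin(y)]); Y=np.array([-np.sin(y),np.cos(y)])
    for n,g in(('left',(490,75)),('right',(542,-150))):
        S=P[(P[:,2]>198)&(P[:,2]<211)&(np.hypot(P[:,0]-g[0],P[:,1]-g[1])<22)]; print(n,len(S),'x',q(S[:,:2]@X),'y',q(S[:,:2]@Y))
    print('lid tab x',q(T[:,:2]@X),'y',q(T[:,:2]@Y))
E
```

```text
top lid tab yaw 14.18604463183836 [543.5 -29.3 239.4] ((543.9768676757812, -29.459016799926758), (12.4447021484375, 48.84434127807617), 14.72398853302002)
13 base lat [-255.9 -253.6 -249.2  -61.4  -57.9  -54.6] front x [325.  328.6 331.8] lid lat [-252.2 -245.2 -240.9  -54.1  -50.   -46.9]
14 base lat [-262.8 -259.9 -255.6  -68.   -64.2  -61.8] front x [323.7 326.3 329. ] lid lat [-262.1 -255.8 -251.3  -64.6  -60.5  -58. ]
15 base lat [-269.7 -266.2 -262.3  -74.6  -70.7  -68.7] front x [321.4 323.3 326.1] lid lat [-271.9 -266.2 -261.9  -75.1  -70.8  -68.6]
16 base lat [-276.6 -272.4 -268.8  -80.9  -77.1  -74.7] front x [317.  320.1 323.1] lid lat [-281.9 -276.6 -272.3  -85.4  -81.4  -78.6]
left 89 x [480.2 481.6 483.8 504.5 506.1 508. ] y [-73.5 -72.5 -71.2 -38.3 -37.2 -36.8]
right 83 x [474.6 475.  477.3 496.5 498.6 500.7] y [-297.1 -296.9 -295.3 -264.  -263.9 -263.9]
lid tab x [512.5 512.5 512.7 524.3 524.8 524.9] y [-191.  -190.7 -189.4 -143.8 -142.8 -142.1]
side lid tab yaw 15.149508413639559 [543.3 -27.8 238. ] ((543.995361328125, -28.241527557373047), (12.657600402832031, 49.85
[... 157 characters left out ...]
-48.1  -44.9]
14 base lat [-260.6 -257.3 -253.6  -66.3  -62.6  -59.9] front x [324.  326.4 329.1] lid lat [-256.4 -253.7 -249.4  -61.4  -58.6  -56.1]
15 base lat [-267.5 -264.1 -260.1  -72.9  -69.1  -66.9] front x [321.6 323.6 326.3] lid lat [-266.8 -264.2 -259.9  -71.8  -68.9  -66.7]
16 base lat [-275.2 -270.6 -266.7  -79.4  -75.4  -72.9] front x [317.6 320.5 323.4] lid lat [-277.6 -274.7 -270.2  -82.2  -79.3  -76.4]
left 159 x [480.  480.7 482.6 505.6 507.7 510.2] y [-73.  -72.5 -71.6 -36.3 -35.4 -35.1]
right 110 x [474.4 475.  477.6 495.7 497.5 499.3] y [-295.6 -294.6 -294.1 -264.  -263.6 -260.9]
lid tab x [512.7 512.8 513.  524.4 524.9 525.4] y [-190.3 -189.2 -187.2 -141.6 -141.  -140.4]
```

```bash
cat >> h.py <<'E'
yaw=np.radians(14.6); X=np.array([np.cos(yaw),np.sin(yaw)]); Y=np.array([-np.sin(yaw),np.cos(yaw)])
O=483.*X-166*Y
def bal(p): d=np.asarray(p)[...,:2]-O; return np.stack([d@X,d@Y],-1)
def wor(x,y): return O+x*X+y*Y
def tabs(P):
    P=P.reshape(-1,3); P=P[np.isfinite(P[:,2])]; b=bal(P); o={}
    for n,m in(('lid',(P[:,2]>233)&(P[:,2]<245)&(abs(b[:,1])<30)),('left',(abs(P[:,2]-205)<7)&(b[:,1]>107)&(b[:,1]<135)),('right',(abs(P[:,2]-205)<7)&(b[:,1]<-107)&(b[:,1]>-135))):
        m&=(b[:,0]>-70)&(b[:,0]<90); q=b[m]
        if len(q)>5: o[n]=(len(q),np.round(np.r_[np.percentile(q[:,0],[2,50,98]),(np.percentile(q[:,0],2)+np.percentile(q[:,0],98))/2+45, np.percentile(q[:,1],[2,98])],1))
    return o
E
python3 - <<'E'
from h import *
print('O',O)
for n in('top','side'): print(n,tabs(np.load(n+'0.npy')))
for a in((80,0),(80,122),(80,-122)): print(wor(*a))
E
```

```text
O [509.24704281 -38.89022227]
top {'lid': (111, array([ 30. ,  35.3,  41.8,  80.9, -22.9,  23.7])), 'left': (49, array([  6.1,  11.7,  17.7,  56.9, 107.4, 129.6])), 'right': (49, array([   0.3,    5.4,   12. ,   51.2, -130.1, -107.5]))}
side {'lid': (164, array([ 30.2,  35.4,  42.1,  81.1, -21.5,  25.5])), 'left': (86, array([  6.6,  11.3,  17.7,  57.1, 107.6, 131.4])), 'right': (63, array([   1. ,    5.9,   12.2,   51.6, -127.8, -108.1]))}
[586.66377645 -18.72467361]
[555.91131474  99.33584519]
[ 617.41623816 -136.78519241]
```

play_rows(increments="0 0 0 0.04 0; 0 0 0 0.04 0; 0.0 0.0235 -0.0348 0 1.6; 0 0.0235 -0.0348 0 1.6; 0 0.0235 -0.0348 0 1.6; 0 0.0235 -0.0348 0 1.6; 0 0.0235 -0.0348 0 1.6; 0 0.0235 -0.0348 0 1.6; 0 0.0235 -0.0348 0 1.6; 0 0.0235 -0.0348 0 1.6; 0 0.0235 -0.0348 0 1.6; 0 0.0235 -0.0348 0 1.6; 0 0.0235 -0.0348 0 1.6; 0 0.0235 -0.0348 0 1.6; 0 0.0235 -0.0348 0 1.6; 0 0.0235 -0.0348 0 1.6; 0 0.0235 -0.0348 0 1.6; 0 0.0235 -0.0348 0 1.6; 0 0.0235 -0.0348 0 1.6; 0 0.0235 -0.0348 0 1.6")

```text
t: 2.1
ee_pos: [578.0, -22.5, 302.3]
orientation: [0.397, -3.116, -0.0]
ft_force: [0.5, -0.2, 0.9]
width: 0.7
```

play_rows(increments="0 0 0 0 0; 0 0 0 0 0; 0 0 0 0 0")

```text
t: 2.4
ee_pos: [576.7, -20.1, 302.3]
orientation: [0.396, -3.115, -0.001]
ft_force: [-0.6, -0.4, 0.0]
width: 0.8
```

```bash
cat >> h.py <<'E'
def st():
    o=ctrl.get_obs(); p=o['ee_pos']; r=R.from_rotvec(o['orientation']).as_matrix()
    print('t',o['t'],'p',p.round(1),'bal',bal(p).round(1),'yaw',np.degrees(np.arctan2(r[1,1],r[0,1])).round(1),'F bal',(o['ft_force'][:2]@np.c_[X,Y]).round(1),o['ft_force'][2].round(1),'w',round(o['width'],1))
E
python3 -c "
from h import *
st(); print(wor(70,0),wor(70,0)-ctrl.get_obs()['ee_pos'][:2])"
```

```text
t 2.4 p [576.7 -20.1 302.3] bal [70.   1.2] yaw 104.5 F bal [-0.7 -0.3] 0.0 w 0.8
[576.98668474 -21.24536719] [ 0.32542977 -1.1831622 ]
```

play_rows(increments="0 0 0 -0.03 0; 0 0 0 -0.03 0; 0 0 0 -0.01 0; 0 0 0 -0.006 0; 0 0 0 0 0; 0 0 0 0 0")

```text
t: 3.0
ee_pos: [578.2, -20.5, 227.9]
orientation: [-0.397, 3.115, -0.001]
ft_force: [0.9, -0.5, 0.6]
width: 0.6
```

```bash
python3 -c "
from h import *
st(); d=snap('side'); cv2.imwrite('pics/s1.png',cv2.resize(d['img'][80:300,180:440,::-1],None,fx=3,fy=2.7)[:600,:800])"
```

```text
t 3.0 p [578.2 -20.5 227.9] bal [71.3  0.4] yaw 104.5 F bal [ 0.7 -0.7] 0.6 w 0.6
```

View pics/s1.png

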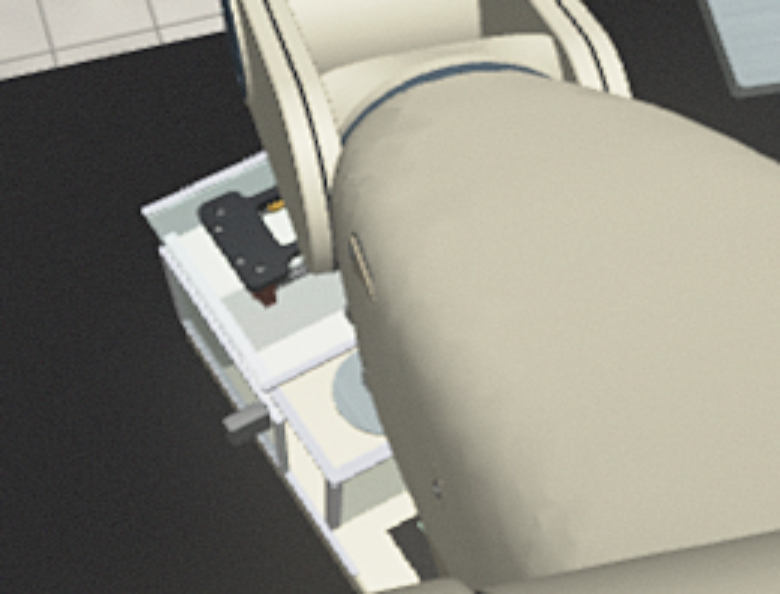

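The arm hides the lid tab in this view, and the left tab at (245,425) is untouched. I'll push and watch the force.

play_rows(increments="0 -0.0097 -0.0025 0 0; 0 -0.0097 -0.0025 0 0; 0 -0.0097 -0.0025 0 0; 0 -0.0097 -0.0025 0 0; 0 -0.0097 -0.0025 0 0; 0 0 0 0 0")

```text
t: 3.65
ee_pos: [527.1, -33.7, 226.6]
orientation: [0.395, -3.115, -0.0]
ft_force: [0.0, 1.0, -0.2]
width: 0.8
```

```bash
python3 -c "
from h import *
st()"
```

```text
t 3.65 p [527.1 -33.7 226.6] bal [18.6  0.5] yaw 104.5 F bal [0.2 0.9] -0.2 w 0.8
```

play_rows(increments="0 -0.0097 -0.0025 0 0; 0 -0.0097 -0.0025 0 0; 0 -0.0097 -0.0025 0 0; 0 -0.0058 -0.0015 0 0")

```text
t: 4.05
ee_pos: [493.0, -42.6, 226.6]
orientation: [0.396, -3.116, 0.0]
ft_force: [2.3, -0.9, -0.6]
width: 0.4
```

play_rows(increments="0 -0.0039 -0.001 0 0; 0 0 0 0 0")

```text
t: 4.25
ee_pos: [489.2, -43.4, 226.5]
orientation: [0.395, -3.115, -0.001]
ft_force: [0.3, 1.1, 0.1]
width: 0.6
```

```bash
python3 -c "
from h import *
st()"
```

```text
t 4.25 p [489.2 -43.4 226.5] bal [-20.5   0.7] yaw 104.5 F bal [0.6 1. ] 0.1 w 0.6
```

Now 2 mm steps until the stop shows in the force.

play_rows(increments="0 -0.0019 -0.0005 0 0; 0 -0.0019 -0.0005 0 0; 0 0 0 0 0")

```text
t: 4.55
ee_pos: [486.1, -44.2, 226.5]
orientation: [0.396, -3.116, -0.0]
ft_force: [-0.2, 0.2, -0.1]
width: 0.3
```

play_rows(increments="0 -0.0019 -0.0005 0 0; 0 0 0 0 0")

```text
t: 4.75
ee_pos: [484.3, -44.8, 226.6]
orientation: [0.396, -3.116, -0.0]
ft_force: [0.7, 0.1, 0.0]
width: 0.5
```

play_rows(increments="0 -0.0019 -0.0005 0 0; 0 0 0 0 0")

```text
t: 4.95
ee_pos: [482.7, -45.3, 226.7]
orientation: [-0.396, 3.116, 0.0]
ft_force: [2.4, 1.4, -0.7]
width: 0.6
```

play_rows(increments="0 -0.0019 -0.0005 0 0; 0 0 0 0 0")

```text
t: 5.15
ee_pos: [482.6, -45.3, 226.9]
orientation: [-0.395, 3.112, 0.001]
ft_force: [8.6, 4.6, -8.0]
width: 0.7
```

play_rows(increments="0 -0.0019 -0.0005 0 0; 0 0 0 0 0")

```text
t: 5.35
ee_pos: [482.5, -45.4, 227.0]
orientation: [-0.394, 3.108, 0.001]
ft_force: [15.8, 7.3, -12.2]
width: 0.2
```

play_rows(increments="0 0.0242 0.0063 0 0; 0 0 0 0.04 0; 0 0 0 0.04 0; 0 0.005 0.027 0 0; 0 0.005 0.027 0 0; 0 0.005 0.027 0 0; 0 0.005 0.027 0 0; 0 0.005 0.027 0 0; 0 0 0 0 0; 0 0 0 0 0")

```text
t: 6.35
ee_pos: [527.5, 94.9, 306.4]
orientation: [0.398, -3.115, 0.001]
ft_force: [0.2, -1.0, -0.1]
width: 0.5
```

```bash
python3 -c "
from h import *
st(); print((wor(52,124)-ctrl.get_obs()['ee_pos'][:2]).round(1))
for n in('top','side'): print(n,tabs(cloud(snap(n))))"
```

```text
t 6.35 p [527.5  94.9 306.4] bal [ 51.4 124.9] yaw 104.6 F bal [-0.  -1.1] -0.1 w 0.5
[ 0.8 -0.7]
top {'lid': (113, array([-51.5, -45.8, -39.9,  -0.7, -22.9,  23.3])), 'right': (51, array([   0.3,    5.7,   12.2,   51.2, -130. , -107.1]))}
side {'right': (58, array([   0.5,    6. ,   12.1,   51.3, -128. , -108.2]))}
```

The lid reads 0 within error and the right tab hasn't moved. I'll go down behind the left tab.

play_rows(increments="0 0 0 -0.03 0; 0 0 0 -0.03 0; 0 0 0 -0.03 0; 0 0 0 -0.02 0; 0 0 0 -0.013 0; 0 0 0 0 0; 0 0 0 0 0")

```text
t: 7.15
ee_pos: [528.4, 94.6, 184.3]
orientation: [-0.395, 3.116, -0.0]
ft_force: [0.3, 0.5, 0.8]
width: 0.4
```

```bash
python3 -c "
from h import *
st(); d=snap('side'); cv2.imwrite('pics/s2.png',cv2.resize(d['img'][100:300,180:440,::-1],None,fx=3,fy=3)); print(tabs(cloud(d)))"
```

```text
t 7.15 p [528.4  94.6 184.3] bal [ 52.2 124.3] yaw 104.5 F bal [0.4 0.4] 0.8 w 0.4
{'right': (65, array([   0.6,    6. ,   12.4,   51.5, -128.2, -107.7]))}
```

View pics/s2.png

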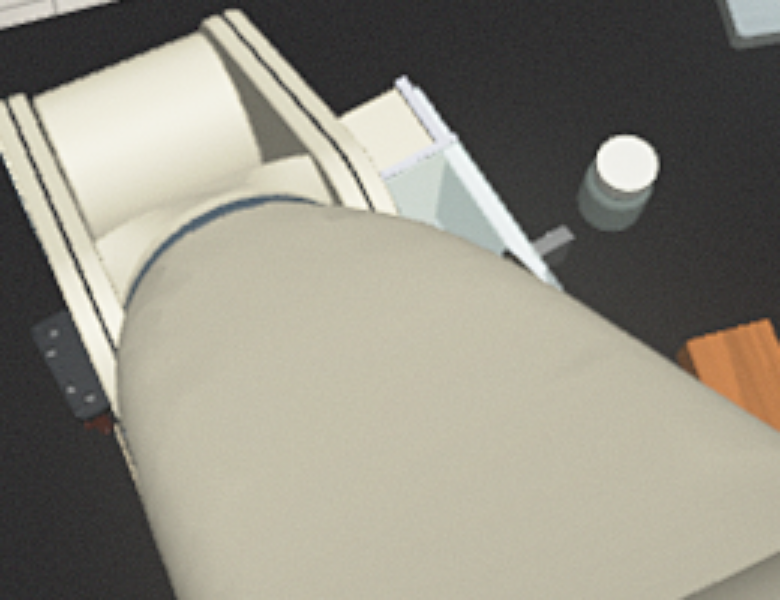

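The hand hangs beside the left wall with no contact force. The jar and right tab are undisturbed. I'll push the left door.

play_rows(increments="0 -0.0097 -0.0025 0 0; 0 -0.0097 -0.0025 0 0; 0 -0.0097 -0.0025 0 0; 0 -0.0097 -0.0025 0 0; 0 0 0 0 0")

```text
t: 7.7
ee_pos: [487.5, 84.7, 183.9]
orientation: [0.396, -3.116, -0.0]
ft_force: [0.1, -0.8, -0.0]
width: 0.3
```

play_rows(increments="0 -0.0097 -0.0025 0 0; 0 -0.0097 -0.0025 0 0; 0 -0.0077 -0.002 0 0; 0 -0.0039 -0.001 0 0; 0 0 0 0 0")

```text
t: 8.2
ee_pos: [457.1, 76.8, 183.5]
orientation: [0.396, -3.115, -0.0]
ft_force: [0.6, 0.1, -0.5]
width: 0.5
```

play_rows(increments="0 -0.0019 -0.0005 0 0; 0 -0.0019 -0.0005 0 0; 0 0 0 0 0")

```text
t: 8.5
ee_pos: [454.2, 76.0, 183.6]
orientation: [0.396, -3.116, -0.0]
ft_force: [0.7, 1.0, -0.2]
width: 0.5
```

```bash
python3 -c "
from h import *
st()"
```

```text
t 8.5 p [454.2  76.  183.6] bal [-24.4 125.1] yaw 104.5 F bal [1.  0.8] -0.2 w 0.5
```

play_rows(increments="0 -0.0019 -0.0005 0 0; 0 0 0 0 0")

```text
t: 8.7
ee_pos: [452.3, 75.5, 183.6]
orientation: [0.396, -3.116, 0.0]
ft_force: [0.6, 0.7, -0.0]
width: 0.3
```

play_rows(increments="0 -0.0019 -0.0005 0 0; 0 0 0 0 0")

```text
t: 8.9
ee_pos: [450.9, 75.0, 183.7]
orientation: [-0.396, 3.116, 0.0]
ft_force: [3.6, 0.6, -2.4]
width: 0.3
```

play_rows(increments="0 -0.0019 -0.0005 0 0; 0 0 0 0 0")

```text
t: 9.1
ee_pos: [450.8, 75.0, 184.0]
orientation: [-0.395, 3.112, 0.001]
ft_force: [9.5, 3.0, -8.1]
width: 0.4
```

play_rows(increments="0 -0.0019 -0.0005 0 0; 0 0 0 0 0")

```text
t: 9.3
ee_pos: [450.8, 74.9, 184.3]
orientation: [-0.395, 3.108, 0.001]
ft_force: [14.0, 4.7, -12.7]
width: 0.2
```

play_rows(increments="0 0.0242 0.0063 0 0; 0 0 0 0 0; 0 0 0 0.04 0; 0 0 0 0.04 0; 0 0 0 0.04 0; 0 0 0 0 0")

```text
t: 9.9
ee_pos: [472.6, 80.4, 308.5]
orientation: [-0.395, 3.109, -0.0]
ft_force: [0.1, -0.4, 0.1]
width: 0.7
```

```bash
python3 -c "
from h import *
st(); print((wor(46,-124)-ctrl.get_obs()['ee_pos'][:2]).round(1))"
```

```text
t 9.9 p [472.6  80.4 308.5] bal [ -5.4 124.7] yaw 104.5 F bal [-0.  -0.4] 0.1 w 0.7
[ 112.4 -227.7]
```

play_rows(increments="0 0.014 -0.0285 0 0; 0 0.014 -0.0285 0 0; 0 0.014 -0.0285 0 0; 0 0.014 -0.0285 0 0; 0 0.014 -0.0285 0 0; 0 0.014 -0.0285 0 0; 0 0.014 -0.0285 0 0; 0 0.014 -0.0285 0 0; 0 0 0 0 0; 0 0 0 0 0")

```text
t: 10.9
ee_pos: [581.7, -147.8, 302.3]
orientation: [0.394, -3.114, -0.002]
ft_force: [-1.3, 0.7, 0.0]
width: 0.2
```

```bash
python3 -c "
from h import *
st(); print((wor(46,-124)-ctrl.get_obs()['ee_pos'][:2]).round(1))
for n in('top','side'): print(n,tabs(cloud(snap(n))))"
```

```text
t 10.9 p [ 581.7 -147.8  302.3] bal [  42.6 -123.6] yaw 104.4 F bal [-1.  1.] 0.0 w 0.2
[3.4 0.5]
top {'lid': (114, array([-51.5, -45.9, -39.8,  -0.6, -23.2,  23. ])), 'left': (49, array([-51.7, -45.8, -40.1,  -0.9, 108.1, 129.6]))}
side {'lid': (175, array([-50.9, -45.5, -39.2,  -0. , -21.7,  25.4])), 'left': (89, array([-51.1, -45.8, -39.3,  -0.2, 107.4, 131.1])), 'right': (63, array([   0.4,    5.9,   12.1,   51.2, -128. , -107.8]))}
```

play_rows(increments="0 0.004 0.001 -0.03 0; 0 0 0 -0.03 0; 0 0 0 -0.03 0; 0 0 0 -0.02 0; 0 0 0 -0.009 0; 0 0 0 0 0; 0 0 0 0 0")

```text
t: 11.7
ee_pos: [587.4, -146.4, 185.7]
orientation: [-0.397, 3.115, -0.001]
ft_force: [0.6, 1.0, 0.1]
width: 0.3
```

```bash
python3 -c "
from h import *
st()"
```

```text
t 11.7 p [ 587.4 -146.4  185.7] bal [  48.6 -123.7] yaw 104.5 F bal [0.8 0.8] 0.1 w 0.3
```

play_rows(increments="0 -0.0097 -0.0025 0 0; 0 -0.0097 -0.0025 0 0; 0 -0.0097 -0.0025 0 0; 0 -0.0097 -0.0025 0 0; 0 0 0 0 0")

```text
t: 12.2
ee_pos: [546.6, -157.1, 185.0]
orientation: [0.395, -3.116, 0.0]
ft_force: [0.3, 0.4, -0.4]
width: 0.2
```

play_rows(increments="0 -0.0097 -0.0025 0 0; 0 -0.0097 -0.0025 0 0; 0 -0.0077 -0.002 0 0; 0 0 0 0 0")

```text
t: 12.6
ee_pos: [519.5, -163.9, 184.5]
orientation: [0.395, -3.115, -0.001]
ft_force: [-0.2, -0.3, -0.1]
width: 0.3
```

play_rows(increments="0 -0.0019 -0.0005 0 0; 0 -0.0019 -0.0005 0 0; 0 0 0 0 0")

```text
t: 12.9
ee_pos: [517.1, -164.6, 184.5]
orientation: [0.396, -3.116, -0.0]
ft_force: [-0.9, -0.2, -0.5]
width: 0.3
```

```bash
python3 -c "
from h import *
st()"
```

```text
t 12.9 p [ 517.1 -164.6  184.5] bal [ -24.1 -123.7] yaw 104.5 F bal [-0.9  0.1] -0.5 w 0.3
```

play_rows(increments="0 -0.0019 -0.0005 0 0; 0 0 0 0 0")

```text
t: 13.1
ee_pos: [515.2, -165.1, 184.5]
orientation: [0.396, -3.116, -0.0]
ft_force: [-0.3, -0.4, -0.3]
width: 0.7
```

play_rows(increments="0 -0.0019 -0.0005 0 0; 0 0 0 0 0")

```text
t: 13.3
ee_pos: [514.3, -165.4, 184.7]
orientation: [-0.395, 3.114, 0.0]
ft_force: [5.9, 1.5, -3.5]
width: 0.3
```

play_rows(increments="0 -0.0019 -0.0005 0 0; 0 0 0 0 0")

```text
t: 13.5
ee_pos: [514.3, -165.5, 184.7]
orientation: [-0.394, 3.111, 0.0]
ft_force: [12.5, 5.2, -9.3]
width: 0.4
```

play_rows(increments="0 -0.0015 -0.0004 0 0; 0 0 0 0 0")

```text
t: 13.7
ee_pos: [514.2, -165.5, 184.8]
orientation: [-0.393, 3.108, 0.0]
ft_force: [18.3, 8.8, -13.5]
width: 0.7
```

play_rows(increments="0 0.0242 0.0063 0 0; 0 0 0 0 0; 0 0 0 0.04 0; 0 0 0 0.04 0; 0 0 0 0.04 0; 0 -0.01 0.04 0 0; 0 -0.01 0.04 0 0; 0 -0.01 0.04 0 0; 0 -0.01 0.04 0 0; 0 -0.01 0.04 0 0; 0 -0.01 0.04 0 0; 0 -0.01 0.04 0 0; 0 -0.01 0.04 0 0; 0 -0.01 0.04 0 0; 0 -0.01 0.04 0 0; 0 -0.01 0.04 0 0; 0 -0.01 0.04 0 0; 0 -0.01 0.04 0 0; 0 -0.01 0.04 0 0; 0 0 0 0 0")

```text
t: 15.7
ee_pos: [392.8, 402.4, 304.3]
orientation: [0.402, -3.115, -0.0]
ft_force: [0.3, -0.1, -0.2]
width: 0.3
```

```bash
python3 -c "
from h import *
st()
for n in('top','side'):
    d=snap(n); W=cloud(d); print(n,tabs(W)); cv2.imwrite(f'pics/{n}9.png',d['img'][...,::-1])
    W0=np.load(n+'0.npy')
    for nm,(u,v) in {'top':{'bob':(221,270),'jar':(386,178),'case':(400,249)},'side':{'bob':(225,316),'jar':(388,156)}}[n].items(): print(nm,W0[v,u].round(),W[v,u].round())
"
```

```text
t 15.7 p [392.8 402.4 304.3] bal [ -1.4 456.4] yaw 104.7 F bal [ 0.3 -0.1] -0.2 w 0.3
top {'lid': (110, array([-51.2, -45.7, -39.8,  -0.5, -23.6,  23.6])), 'left': (48, array([-51.6, -45.7, -40. ,  -0.8, 108.1, 129.6])), 'right': (48, array([ -51.1,  -45.4,  -39.6,   -0.4, -129.4, -107.2]))}
bob [376. 187.  86.] [376. 187.  87.]
jar [ 631. -262.   75.] [ 630. -261.   80.]
case [ 437. -304.   38.] [ 437. -305.   34.]
side {'lid': (173, array([-50.8, -45.2, -39.2,  -0. , -22.1,  25.9])), 'left': (90, array([-51.3, -46.1, -39.3,  -0.3, 107.7, 131. ])), 'right': (65, array([-5.090e+01, -4.510e+01, -3.890e+01,  1.000e-01, -1.277e+02,
       -1.078e+02]))}
bob [379. 192.  84.] [379. 192.  83.]
jar [ 635. -262.   75.] [ 635. -261.   76.]
```

View pics/side9.png

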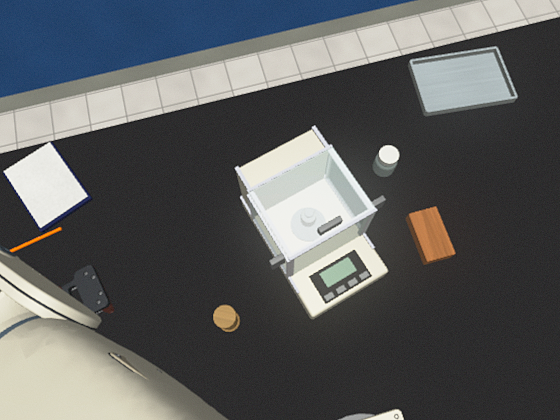

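The lid tab (330,225) and door tabs (277,261) and (378,202) are all forward. The weight still stands at (308,216), and the bobbin, jar and case are unmoved. I'm handing in.

```bash
python3 -c "
from h import *
ctrl.close_job()"
```

```text
the job is handed in; nothing more can be done
```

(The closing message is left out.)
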